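# Gauge the tube adapters

### The arm

A 6-joint arm with a two-finger parallel gripper is mounted at the origin on a cart in front of the work surface, level with it; the furniture and walls round the work are solid. World frame = base frame: x ahead of the robot, y to its left, z up, the work surface at z = 0. Lengths are in mm, angles in rad, forces in N, time in s.
With the tool pointing down it reaches from about 325 to 775 mm from the base axis. Payload 5.5 kg.
Tool frame: the origin (TCP) lies on the centre line of the jaws, within the pads' length; the fingertips stand 17 mm ahead of it and the grasp point (between the pads) lies 2 mm behind it; y points along the fingers, x is the direction in which the jaws open and shut, and the axes are right-handed (so a half turn about y gives the same grasp; the last joint's range is limited). The gripper opens to 88 mm and grips with 3 to 60 N. Pads are 20 mm wide; open, the fingers measure 115 mm over their backs; the gripper's body (75 mm by 178 mm) begins 61 mm behind the grasp point.
Start: joints at [1.201, 0.091, 1.231, -0, 1.82, -0.057], TCP at [184.639, 570.898, 239.631] pointing down, gripper open.
Joint ranges: [-2.87, 2.87], [-0.86, 2.18], [0.17, 2.46], [-1.51, 4.65], [0.06, 2.69], [-2.65, 2.65]. Speed limits (rad/s): [2.57, 2.57, 3.01, 3.14, 3.14, 3.14].

### API

Orientations are given as a 3x3 rotation matrix whose columns are the frame's x, y, z axes.
In Python, from cell import arm, eyes, look_for, cut_out, spot_point gives the robot as it stands. The module is installed in compiled form; this text tells all that it offers.
- The arm moves only by the tool carry_out, never from a script. Its argument "rows" is a list of rows, each a list of 3 entries, a list of its own where there are three numbers: the opening, from -1 (shut) to 1 (fully open), then the shift along the tool's x, y, z in mm, then the turn about the tool's y in degrees. A call has 1 to 20 rows; each row shifts and turns the commanded pose from where the row before left it, along the tool's axes as they then stand; what a row does not reach is not made up. A row lasts 1/12 s, in which the tool goes at most 41.7 mm and 7.16 degrees, less where a joint would pass 70% of its speed; a pose out of reach is approached as far as the arm can. A call is refused whole if a number of a shift passes 41.7 or a number of a turn 7.16, either way. A call with a gripper value outside its range is refused whole. The fingers move at their own pace and stop on an object; "force" is the grip in N (left out, the last holds). Time passes only in rows, so rows that do not move let the fingers close. It gives the time, the measured TCP pose, the force and the opening at its end, in the units of the state.
- arm.sense(): the state, without advancing time (a new reading comes with each control period).
- eyes.camera(name): name is "scene" or "top" or "wrist"; returns a dict with "pixels" (384x512x3 uint8, red, green, blue), "mtx" (3x3 intrinsics, pixels), "cam_to_world" (4x4, takes a point from camera to world coordinates); the wrist camera has in their place "mount" (4x4, takes a point from camera to tool coordinates, whose origin is the TCP and whose axes are the tool frame's). Camera axes: x right, y up, looking along -z (the intrinsics and any distortion apply to the point x, -y, -z); pixel columns grow to the right and rows downward; lengths in mm; the calibration is good to about 2 mm. A picture is of the moment at which its call begins: read the wrist's pose just before it. There is no depth.
- arm.job_done(): hands the job in, once; it reports no verdict.
Trained networks look in a picture, given as the dict that the camera call returned (one of the last four; its "shot" number tells which), for a name from the list of things; names that differ only in an ending like _2 or _b are one class to them, and where a whole thing is asked for, a point or a joint stands for the part that bears it (a point fixed in the world has none). Each returns a list of dicts, best first, with "confidence" (0 to 1); they miss things now and then, are a little off and sometimes report something else, mostly with a low value. They report only what shows in the picture. A call takes as long as a camera call. They do not tell look-alikes from the thing itself.
- look_for(picture, thing): "centre" ([x, y, z] in mm, in world coordinates, good to about 4 mm: the middle of the surface that is visible of it).
- cut_out(picture, thing): "pixels" (384x512 bool, what is visible of it).
- spot_point(picture, thing): "centre" ([x, y, z] in mm, in world coordinates, good to about 4 mm: a listed point, or the origin of a listed thing).
The state is a dict: "t": time; "joint_positions": joint angles; "joint_velocities": joint speeds; "tau": joint torques, N m; "position": TCP position; "tcp_rot": TCP orientation; "ft_force": force on the tool from outside, world axes, zero at the start; "moment": the same for the moment, N m; "opening": opening from 0.0 (shut) to 1.0 (fully open).
Only numpy, scipy, OpenCV 4.12 (cv2) and the standard library are available. Lean on these libraries where they do the work, as an engineer would, in place of code of your own. Each camera call takes 0.05 s, during which the arm holds its last target. There are 200 camera calls.

### The job

Check the bores of the two green tube adapters with the plug gauge from its grey stand: first stand the gauge, nose down, in the adapter that it passes right into, down to its flange, and let go of it there as the sign that this one is good. Then take the other adapter, whose bore is too small for the gauge, and stand it upright in the red reject tray. The good adapter stays on the worktop, with the gauge upright in it.

Things in the scene. Friction and masses are not known exactly. Their poses are not given: they have to be found in the camera images.
- gauge_grip (a point): Plug gauge, 0.12 kg, 98 mm tall, upright in a grey block (66 x 66 x 45 mm tall), flange on its top. Point: middle of the black round grip (22 mm dia, 54 long), on the axis; z up along the gauge. Below the point: 27 mm to the steel flange (32 dia, 4 thick), 31 to its underside, 71 to the nose tip. The plug under the flange is 21 dia for 22 mm, then tapers over 18 mm to a 7 mm tip.
- adapter_wide_mid (a point): Good tube adapter, loose, 70 g: green plastic ring, 46 mm outer diameter, 45 mm tall, upright on the worktop. Its through bore is 25 mm wide: the gauge goes in until its flange rests on the adapter's top. This point is its centre, 22.5 mm above its underside; z points up along the bore. From above it shows the larger hole of the two green rings.
- adapter_narrow_mid (a point): Bad tube adapter, loose, 70 g: the same green plastic ring (46 mm outer diameter, 45 mm tall, upright), but its through bore is only 14 mm wide: just the tip of the gauge's nose enters. This point is its centre, 22.5 mm above its underside; z points up along the bore. From above it shows the smaller hole.
- reject_tray: Shallow red tray, fixed on the worktop, 154 x 154 mm outside, 18 mm tall, walls and floor about 4 mm thick (so the inside is 146 x 146 mm). The origin is the centre of its underside, at worktop height; x and y run along its sides, z up.
Things that resemble listed ones, but are neither listed nor needed, are in the scene too. Of the things that look like the part that bears gauge_grip, take the one that is farthest to the robot's right at the start.

How it is judged (in metres and radians):
On the way, in this order (a step that is already met when the one before it is completed fails the run):
1. the gauge is fully down in the wide-bored adapter (horizontal distance between gauge_grip and adapter_wide_mid below 0.012 m and z of gauge_grip in the frame of adapter_wide_mid below 0.061 m and angle between gauge_grip's own z axis and vertical below 0.18 rad), for 0.2 s.
2. the narrow-bored adapter stands upright in the red tray (horizontal distance between adapter_narrow_mid and reject_tray below 0.066 m and height (world z) of adapter_narrow_mid below 0.036 m and angle between adapter_narrow_mid's own z axis and vertical below 0.18 rad), for 0.2 s.
At the end, for the whole second after the job is handed in: Gauge upright (10 deg) in the wide-bored adapter, axes within 12 mm, flange within 7 mm of its top; that adapter upright (10 deg) on the worktop; the narrow-bored adapter upright (10 deg) on the floor of the red tray, its centre within 66 mm of the tray's (all of step 1 and all of step 2 and height (world z) of adapter_wide_mid below 0.03 m and angle between adapter_wide_mid's own z axis and vertical below 0.18 rad); the robot touches nothing.
It also fails if it takes over 67 s, if anything falls off the work surface, if the arm or the gripper's body presses on something with over 40 N, if the wrist force passes 120 N, or if a joint passes its speed limit or range.

## Working session

There is one attempt and no reset: what is moved stays moved. The work goes in short steps, Python scripts to look and compute and a tool call to move; the robot and the scene stay as the last step left them, time stands still between calls to the robot, and variables do not carry over. Pictures are saved under pics/ and viewed, about 8 in all and at most 12, crops included, and the job is handed in when it is done.

Besides the shell and the picture viewer there is one more tool, called after "Request:" as a command line: name --argument value ..., lists and objects as JSON in quotes. carry_out: Moves the arm, as the interface text tells. Its arguments: {"type":"object","properties":{"rows":{"type":"array"},"force":{"type":"number"}},"required":["rows"]}

```bash
mkdir -p pics
python3 - <<'E'
from cell import arm,eyes,look_for,spot_point
import cv2,numpy as np
s=arm.sense(); print(s['t'],s['position'],np.round(s['tcp_rot'],3).tolist(),s['opening'])
ims=[]
for n in("top","scene"):
    p=eyes.camera(n); ims.append(p['pixels'])
    for th in("gauge_grip","adapter_wide_mid","adapter_narrow_mid","reject_tray"):
        print(n,th,[(np.round(d['centre']).tolist(),round(d['confidence'],2)) for d in spot_point(p,th)])
    cv2.imwrite(f"pics/{n}1.png",p['pixels'][:,:,::-1])
    print(np.round(p['mtx'],1).tolist(),np.round(p['cam_to_world'],3).tolist())
E
```

```text
0.0 [184.54794244 570.658919   238.51974148] [[0.308, -0.001, -0.951], [0.951, -0.002, 0.308], [-0.002, -1.0, 0.0]] 1.002083629070988
top gauge_grip [([466.0, -228.0, 78.0], 0.78), ([549.0, -157.0, 70.0], 0.57), ([450.0, -149.0, 68.0], 0.56), ([557.0, 19.0, 72.0], 0.54)]
top adapter_wide_mid [([518.0, 120.0, 20.0], 0.67)]
top adapter_narrow_mid [([491.0, -61.0, 26.0], 0.73)]
top reject_tray [([546.0, 355.0, 2.0], 0.67)]
[[420.7, 0.0, 255.9], [0.0, 420.7, 192.2], [0.0, 0.0, 1.0]] [[0.023, 0.993, -0.117, 367.923], [-1.0, 0.021, -0.022, 50.074], [-0.019, 0.118, 0.993, 1002.109], [0.0, 0.0, 0.0, 1.0]]
scene gauge_grip [([452.0, -143.0, 71.0], 0.69), ([548.0, -158.0, 73.0], 0.65), ([468.0, -224.0, 77.0], 0.47), ([563.0, 17.0, 74.0], 0.47)]
scene adapter_wide_mid [([522.0, 122.0, 22.0], 0.91)]
scene adapter_narrow_mid [([490.0, -61.0, 22.0], 0.71)]
scene reject_tray [([544.0, 353.0, -1.0], 0.57)]
[[455.9, 0.0, 253.2], [0.0, 455.9, 192.1], [0.0, 0.0, 1.0]] [[0.336, 0.774, -0.536, -102.79], [-0.942, 0.266, -0.205, -171.089], [-0.016, 0.574, 0.819, 980.828], [0.0, 0.0, 0.0, 1.0]]
```

View pics/top1.png

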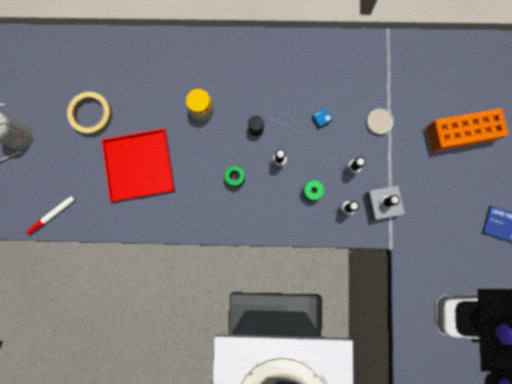

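View pics/scene1.png

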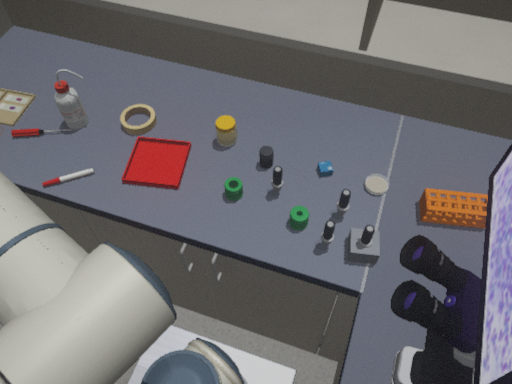

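The top view shows the gauge in its grey stand at px (388,202), with three look-alikes at (280,158), (356,165) and (349,208). The wide ring is at (235,176), the narrow one at (313,190), and the red tray at (138,165). The scene view agrees. First I'll turn the tool to world axes, then go over to the gauge.

Request:
carry_out --rows '[[0.3,[0,0,0],7.16],[0.3,[0,0,0],7.16],[0.3,[0,0,0],7.16],[0.3,[0,0,0],7.16],[0.3,[0,0,0],7.16],[0.3,[0,0,0],7.16],[0.3,[0,0,0],7.16],[0.3,[0,0,0],7.16],[0.3,[0,0,0],7.16],[0.3,[0,0,0],7.16],[0.3,[0,0,0],0.5]]'

```text
t: 1.42
position: [184.7, 570.9, 239.7]
tcp_rot: [[1.0, 0.0, 0.005], [-0.005, 0.0, 1.0], [0.0, -1.0, 0.0]]
ft_force: [-0.1, -0.1, -0.5]
opening: 0.65
```

Request:
carry_out --rows '[[0.3,[13,0,-38],0],[0.3,[13,0,-38],0],[0.3,[13,0,-38],0],[0.3,[13,0,-38],0],[0.3,[13,0,-38],0],[0.3,[13,0,-38],0],[0.3,[13,0,-38],0],[0.3,[13,0,-38],0],[0.3,[13,0,-38],0],[0.3,[13,0,-38],0],[0.3,[13,0,-38],0],[0.3,[13,0,-38],0],[0.3,[13,0,-38],0],[0.3,[13,0,-38],0],[0.3,[13,0,-38],0],[0.3,[13,0,-38],0],[0.3,[13,0,-38],0],[0.3,[13,0,-38],0],[0.3,[13,0,-38],0],[0,[0,0,0],0]]'

```text
t: 3.08
position: [431.9, -156.7, 238.0]
tcp_rot: [[1.0, -0.002, 0.003], [-0.003, -0.001, 1.0], [-0.002, -1.0, -0.001]]
ft_force: [-0.1, -0.5, -0.1]
opening: 0.61
```

```bash
cat > h.py <<'E'
from cell import arm,eyes,look_for,cut_out,spot_point
import cv2,numpy as np
def wrist(name=None):
    s=arm.sense(); p=eyes.camera("wrist")
    T=np.eye(4);T[:3,:3]=s['tcp_rot'];T[:3,3]=s['position']
    C=T@np.array(p['mount'])
    if name: cv2.imwrite(f"pics/{name}.png",np.ascontiguousarray(p['pixels'][:,:,::-1]))
    return s,p,C
def ray(p,C,u,v,z):
    k=np.array(p['mtx']); d=C[:3,:3]@np.array([(u-k[0,2])/k[0,0],-(v-k[1,2])/k[1,1],-1])
    return C[:3,3]+d*(z-C[2,3])/d[2]
def proj(p,C,X):
    q=np.linalg.inv(C)@np.append(X,1); k=np.array(p['mtx'])
    return k[0,2]-k[0,0]*q[0]/q[2], k[1,2]+k[1,1]*q[1]/q[2]
def spots(p,*ths):
    for th in ths: print(th,[(np.round(d['centre'],1).tolist(),round(d['confidence'],2)) for d in spot_point(p,th)])
E
python3 - <<'E'
from h import *
s,p,C=wrist("w1")
print(s['t'],np.round(s['position'],1),np.round(s['tcp_rot'],3).tolist(),s['opening'],[k for k in p])
print(np.round(p['mtx'],1).tolist(),np.round(p['mount'],3).tolist())
spots(p,"gauge_grip","adapter_wide_mid","adapter_narrow_mid")
E
```

```text
3.0833 [ 431.9 -156.7  238. ] [[1.0, -0.002, 0.003], [-0.003, -0.001, 1.0], [-0.002, -1.0, -0.001]] 0.6096105317381891 ['pixels', 'mtx', 'mount', 'shot']
[[340.6, 0.0, 257.9], [0.0, 340.6, 197.9], [0.0, 0.0, 1.0]] [[1.0, 0.0, 0.001, -0.963], [0.001, 0.258, -0.966, -143.682], [-0.0, 0.966, 0.258, 70.948], [0.0, 0.0, 0.0, 1.0]]
gauge_grip [([453.6, -143.8, 70.8], 0.81), ([543.5, -161.3, 69.7], 0.79), ([466.3, -232.6, 78.4], 0.71)]
adapter_wide_mid []
adapter_narrow_mid [([494.4, -62.3, 20.7], 0.82), ([464.5, -233.6, 75.0], 0.37)]
```

View pics/w1.png

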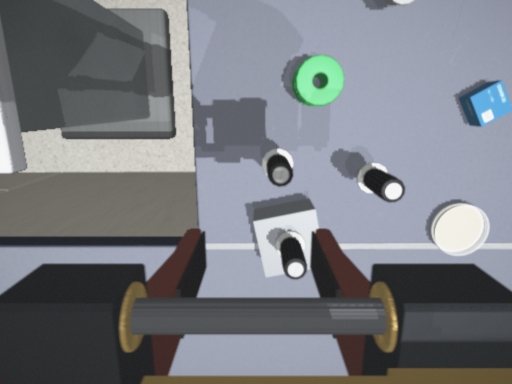

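The wrist view shows the gauge in its stand, with its top disc at px (295,268) and flange at about (290,238). The stand centre is near (287,238). The look-alikes are at (281,165) and (382,182), and the narrow ring is at (319,80).

Run:
```python
from h import *
s,p,C=wrist()
print(s['position'])
print(ray(p,C,295,268,103), ray(p,C,319,80,45), ray(p,C,320,80,45))
spots(p,"gauge_grip")
for n in("top",):
    q=eyes.camera(n); spots(q,"gauge_grip","adapter_wide_mid","adapter_narrow_mid")
    D=np.array(q['cam_to_world']); print(ray(q,D,391,201,103), ray(q,D,235,176,45))
```

```text
[ 431.24245303 -150.63751227  239.80867151]
[ 463.52466306 -219.87184913  103.        ] [487.33080412 -54.9802359   45.        ] [488.27227512 -54.97905738  45.        ]
gauge_grip [([451.4, -144.1, 72.4], 0.85), ([463.9, -232.0, 74.8], 0.7), ([546.8, -158.3, 71.4], 0.6)]
gauge_grip [([562.7, 19.1, 69.5], 0.64), ([449.7, -148.5, 70.6], 0.61), ([551.3, -155.0, 67.9], 0.56)]
adapter_wide_mid [([516.2, 121.3, 20.6], 0.56)]
adapter_narrow_mid [([489.9, -59.3, 23.5], 0.93)]
[ 461.19857826 -219.19514132  103.        ] [517.52752677 119.83595675  45.        ]
```

Request:
carry_out --rows '[[0.5,[11,16,-12],0],[0.5,[11,16,-12],0],[0.5,[11,16,-12],0],[0.5,[0,0,0],0],[0.5,[0,0,0],0]]'

```text
t: 4.0
position: [463.9, -186.7, 190.7]
tcp_rot: [[1.0, -0.003, 0.0], [-0.0, 0.001, 1.0], [-0.003, -1.0, 0.001]]
ft_force: [-0.4, -0.3, 1.5]
opening: 0.744
```

Run:
```python
from h import *
s,p,C=wrist("w2")
print(s['t'],s['position'],s['opening'])
spots(p,"gauge_grip","adapter_narrow_mid")
for z in(103,): print(z,proj(p,C,[464,-227,z]),proj(p,C,[464,-227,49]))
```

```text
4.0 [ 463.85557381 -186.70076012  190.66947364] 0.7438981062756802
gauge_grip [([461.3, -232.6, 77.4], 0.82), ([449.1, -142.3, 70.7], 0.73)]
adapter_narrow_mid [([493.1, -61.1, 21.5], 0.79)]
103 (np.float64(260.08630711419573), np.float64(262.6580682741944)) (np.float64(259.93051169894784), np.float64(236.05170787948327))
```

View pics/w2.png

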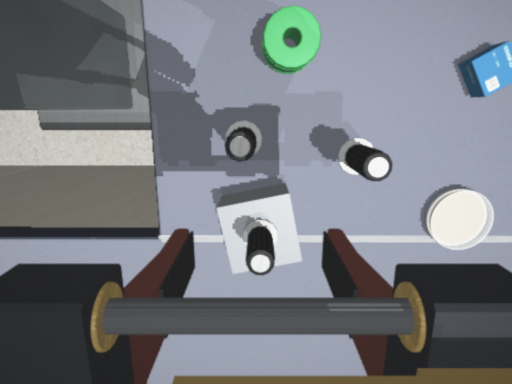

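The gauge top is at px (260,262), exactly where I predicted it for (464,-227). Next I'll move over it, descend and grip.

Request:
carry_out --rows '[[0.5,[0,0,-20],0],[0.5,[0,0,-20],0],[0.5,[0,0,0],0],[0.5,[0,22,0],0],[0.5,[0,22,0],0],[0.5,[0,22,0],0],[0.5,[0,22,0],0],[0.5,[0,22,0],0],[0.5,[0,0,0],0],[-0.6,[0,0,0],0],[-1,[0,0,0],0],[-1,[0,0,0],0],[-1,[0,0,0],0],[-1,[0,0,0],0],[-1,[0,0,0],0],[-1,[0,0,0],0],[-1,[0,0,0],0]]' --force 25

```text
t: 5.57
position: [464.6, -227.3, 82.0]
tcp_rot: [[1.0, 0.001, 0.0], [-0.0, -0.0, 1.0], [0.001, -1.0, -0.0]]
ft_force: [1.0, -0.8, 0.6]
opening: 0.243
```

Request:
carry_out --rows '[[-1,[0,-15,0],0],[-1,[0,-30,0],0],[-1,[0,-35,0],0],[-1,[0,-35,0],0],[-1,[0,-5,0],0],[-1,[5,0,30],0],[-1,[6,0,34],0],[-1,[6,0,34],0],[-1,[6,0,34],0],[-1,[6,0,34],0],[-1,[6,0,34],0],[-1,[6,0,34],0],[-1,[6,0,34],0],[-1,[6,0,34],0],[-1,[0,0,0],0],[-1,[0,0,0],0],[-1,[0,0,0],0]]'

```text
t: 6.98
position: [517.2, 74.4, 200.8]
tcp_rot: [[1.0, -0.001, -0.0], [0.0, -0.001, 1.0], [-0.001, -1.0, -0.001]]
ft_force: [0.3, -0.1, -0.8]
opening: 0.25
```

Run:
```python
from h import *
s,p,C=wrist("w3")
print(s['t'],s['position'],s['opening'],s['ft_force'])
spots(p,"adapter_wide_mid","gauge_grip","reject_tray")
print([proj(p,C,[518,120,z]) for z in (45,)])
for th in("adapter_wide_mid",):
  for d in cut_out(p,th)[:1]:
    m=d['pixels']; v,u=np.nonzero(m); print(u.min(),u.max(),v.min(),v.max(),u.mean(),v.mean())
```

```text
6.9833 [517.1710881   74.3793389  200.84679176] 0.249695280699576 [ 0.30605277 -0.12202076 -0.83600612]
adapter_wide_mid [([516.0, 122.6, 22.5], 0.98)]
gauge_grip [([562.8, 16.3, 71.8], 0.81), ([517.0, 71.6, 194.1], 0.55)]
reject_tray []
[(np.float64(260.5902482877779), np.float64(137.02154806478472))]
235 286 107 159 260.5963678968951 133.66666666666666
```

View pics/w3.png

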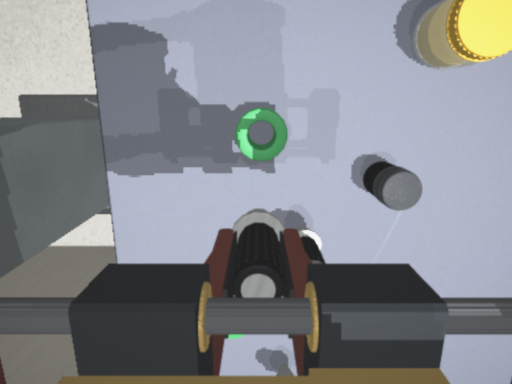

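The wide ring's hole is at px (261,133.5). The held gauge's top disc is at (258,286), upright in the jaws. The remaining offset is about +2 in x and +47.5 in y, so I'll approach to just above the ring.

Request:
carry_out --rows '[[-1,[1,0,24],0],[-1,[1,0,23.5],0],[-1,[0,0,0],0],[-1,[0,25,0],0],[-1,[0,25,0],0],[-1,[0,18,0],0],[-1,[0,0,0],0],[-1,[0,0,0],0],[-1,[0,0,0],0]]'

```text
t: 7.98
position: [520.1, 121.8, 135.2]
tcp_rot: [[1.0, 0.002, 0.001], [-0.001, 0.0, 1.0], [0.002, -1.0, 0.0]]
ft_force: [0.4, -0.9, -1.3]
opening: 0.251
```

Run:
```python
from h import *
s,p,C=wrist("w4")
print(s['t'],s['position'],s['opening'],s['ft_force'])
spots(p,"adapter_wide_mid","gauge_grip")
q=eyes.camera("scene");spots(q,"adapter_wide_mid","gauge_grip")
a=cv2.resize(q['pixels'][130:230,180:313],(532,400),interpolation=cv2.INTER_CUBIC)
b=cv2.resize(p['pixels'][180:330,160:360],(532,400),interpolation=cv2.INTER_CUBIC)
cv2.imwrite("pics/c4.png",cv2.resize(np.hstack([b,a]),(800,300))[:,:,::-1])
```

```text
7.9833 [520.05424111 121.80715039 135.20772357] 0.250576539595856 [ 0.41567599 -0.90663721 -1.27441387]
adapter_wide_mid [([519.0, 122.5, 20.5], 0.78)]
gauge_grip [([519.7, 120.7, 133.1], 0.83)]
adapter_wide_mid [([522.1, 122.0, 21.5], 0.61)]
gauge_grip [([457.1, -140.1, 71.7], 0.81), ([547.9, -156.1, 72.1], 0.7), ([562.0, 18.6, 74.0], 0.64), ([522.8, 124.9, 128.3], 0.49)]
```

View pics/c4.png

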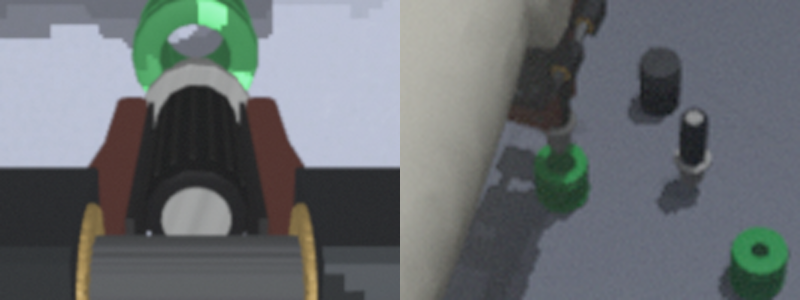

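The nose is centred over the wide ring's bore in both views, so I'll insert it gently.

Request:
carry_out --rows '[[-1,[0,8,0],0],[-1,[0,8,0],0],[-1,[0,6,0],0],[-1,[0,5,0],0],[-1,[0,0,0],0],[-1,[0,0,0],0]]'

```text
t: 8.78
position: [519.1, 122.2, 105.9]
tcp_rot: [[1.0, -0.001, 0.0], [-0.0, -0.0, 1.0], [-0.001, -1.0, -0.0]]
ft_force: [-0.3, -0.3, -1.8]
opening: 0.246
```

Request:
carry_out --rows '[[-1,[0,5,0],0],[-1,[0,5,0],0],[-1,[0,5,0],0],[-1,[0,4,0],0],[-1,[0,3,0],0],[-1,[0,0,0],0],[-1,[0,0,0],0]]'

```text
t: 9.37
position: [519.3, 122.2, 84.4]
tcp_rot: [[1.0, -0.001, 0.0], [-0.0, -0.0, 1.0], [-0.001, -1.0, -0.0]]
ft_force: [0.8, 0.2, -0.7]
opening: 0.25
```

Request:
carry_out --rows '[[-1,[0,1.5,0],0],[-1,[0,1,0],0],[-1,[0,0,0],0],[-1,[0,0,0],0]]'

```text
t: 9.7
position: [519.5, 122.3, 82.2]
tcp_rot: [[1.0, 0.0, 0.0], [-0.0, 0.0, 1.0], [0.0, -1.0, 0.0]]
ft_force: [-0.2, -1.1, -0.1]
opening: 0.243
```

Release slowly, wait, then retract straight up.

Request:
carry_out --rows '[[-0.45,[0,0,0],0],[-0.35,[0,0,0],0],[-0.2,[0,0,0],0],[0,[0,0,0],0],[0.2,[0,0,0],0],[0.2,[0,0,0],0],[0.2,[0,0,0],0],[0.2,[0,-10,0],0],[0.2,[0,-25,0],0],[0.2,[0,-35,0],0],[0.2,[0,-35,0],0],[0.2,[0,-15,0],0],[0.2,[0,0,-20],0],[0.2,[0,0,-30],0],[0.2,[0,0,0],0],[0.2,[0,0,0],0],[0.2,[0,0,0],0]]'

```text
t: 11.12
position: [519.4, 72.5, 202.5]
tcp_rot: [[1.0, 0.0, 0.001], [-0.001, 0.001, 1.0], [0.0, -1.0, 0.001]]
ft_force: [0.1, 0.6, -1.4]
opening: 0.6
```

Run:
```python
from h import *
s,p,C=wrist("w5")
print(s['t'],s['position'],s['opening'],s['ft_force'])
spots(p,"adapter_wide_mid","gauge_grip","adapter_narrow_mid")
print(proj(p,C,[519.5,122.5,103]))
```

```text
11.1167 [519.43587552  72.53667783 202.51485362] 0.5995527189971102 [ 0.14218131  0.55927174 -1.35696544]
adapter_wide_mid [([515.5, 124.2, 18.6], 0.95)]
gauge_grip [([562.6, 15.8, 69.3], 0.76), ([517.9, 114.9, 76.2], 0.74)]
adapter_narrow_mid [([494.5, -63.9, 22.2], 0.6)]
(np.float64(259.6330088657388), np.float64(137.83586001384708))
```

View pics/w5.png

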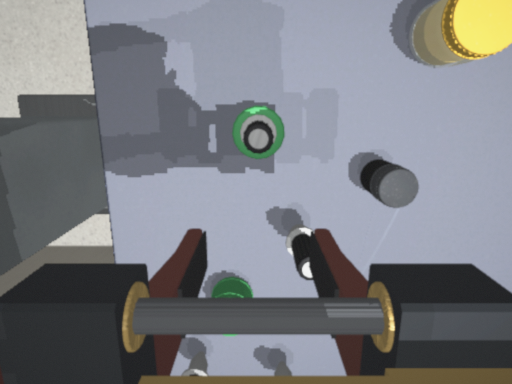

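The gauge stands upright in the wide ring: its top is at px (259,138), against a predicted (260,138). Next, the narrow ring.

Request:
carry_out --rows '[[1,[-6,0,-35],0],[1,[-6,0,-35],0],[1,[-6,0,-35],0],[1,[-6,0,-36],0],[1,[-5,0,-36],0],[1,[0,0,0],0],[1,[0,0,0],0],[1,[0,0,0],0]]'

```text
t: 11.98
position: [490.5, -104.0, 202.0]
tcp_rot: [[1.0, -0.0, 0.0], [-0.0, 0.001, 1.0], [-0.0, -1.0, 0.001]]
ft_force: [-0.1, -0.1, -0.3]
opening: 0.999
```

Run:
```python
from h import *
s,p,C=wrist("w6")
print(s['t'],s['position'],s['opening'])
spots(p,"adapter_narrow_mid","gauge_grip")
m=cut_out(p,"adapter_narrow_mid")[0]['pixels']; v,u=np.nonzero(m)
print(u.min(),u.max(),v.min(),v.max()); uc=(u.min()+u.max())/2; r=(u.max()-u.min())/2
print(ray(p,C,uc,v.min()+r,45), proj(p,C,[490,-62,45]))
```

```text
11.9833 [ 490.520593   -103.99129813  202.04774952] 0.9991720153096761
adapter_narrow_mid [([494.1, -61.2, 22.5], 0.68)]
gauge_grip [([562.8, 17.7, 73.8], 0.81), ([546.6, -161.9, 70.9], 0.74), ([449.6, -144.3, 69.6], 0.56)]
231 283 113 166
[488.43480595 -59.94596596  45.        ] (np.float64(258.79133960708486), np.float64(141.37132364373963))
```

Target is (489,-60.5): I'll shift -1.5 in x and +43.5 in y, descend 172, and grip.

Request:
carry_out --rows '[[1,[-1,0,22],0],[1,[-0.5,0,21.5],0],[1,[0,0,0],0],[1,[0,30,0],0],[1,[0,35,0],0],[1,[0,35,0],0],[1,[0,32,0],0],[1,[0,25,0],0],[1,[0,15,0],0],[1,[0,0,0],0],[1,[0,0,0],0],[0.3,[0,0,0],0],[-0.1,[0,0,0],0],[-1,[0,0,0],0],[-1,[0,0,0],0],[-1,[0,0,0],0],[-1,[0,0,0],0],[-1,[0,0,0],0]]' --force 25

```text
t: 13.68
position: [489.1, -61.3, 30.4]
tcp_rot: [[1.0, 0.001, 0.0], [-0.0, -0.0, 1.0], [0.001, -1.0, -0.0]]
ft_force: [0.9, 0.5, 0.5]
opening: 0.511
```

Request:
carry_out --rows '[[-1,[0,-15,0],0],[-1,[0,-30,0],0],[-1,[0,-35,0],0],[-1,[0,-35,0],0],[-1,[0,-35,0],0],[-1,[0,-30,0],0],[-1,[0,0,0],0],[-1,[5,0,35],0],[-1,[5,0,38],0],[-1,[5,0,38],0],[-1,[5,0,38],0],[-1,[5,0,38],0],[-1,[5,0,38],0],[-1,[5,0,38],0],[-1,[5,0,38],0],[-1,[5,0,34],0],[-1,[0,0,0],0],[-1,[0,0,0],0],[-1,[0,0,0],0]]'

```text
t: 15.27
position: [533.8, 273.2, 209.1]
tcp_rot: [[1.0, -0.001, 0.0], [-0.0, -0.001, 1.0], [-0.001, -1.0, -0.001]]
ft_force: [-0.0, -0.5, -0.4]
opening: 0.511
```

Run:
```python
from h import *
s,p,C=wrist("w7")
print(s['t'],s['position'],s['opening'],s['ft_force'])
spots(p,"adapter_narrow_mid","reject_tray")
hsv=cv2.cvtColor(p['pixels'],cv2.COLOR_RGB2HSV)
q=eyes.camera("top");spots(q,"reject_tray","adapter_wide_mid")
```

```text
15.2667 [533.78068505 273.23498848 209.08127313] 0.5107834047531922 [-0.02501937 -0.47153873 -0.43917631]
adapter_narrow_mid [([534.9, 271.9, 200.7], 0.65)]
reject_tray [([546.8, 360.2, 0.9], 0.84)]
reject_tray [([548.4, 357.4, -0.0], 0.79)]
adapter_wide_mid [([515.0, 120.5, 19.7], 0.74)]
```

View pics/w7.png

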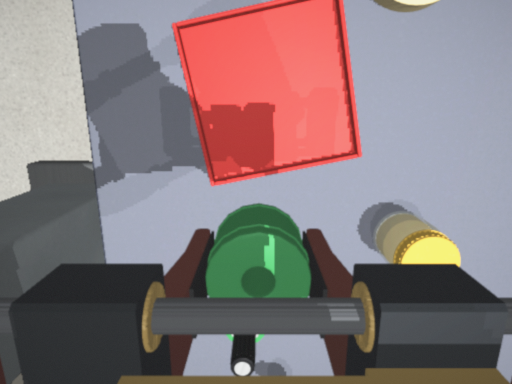

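The tray's corners are at px (174,25), (342,0), (360,155) and (212,184), and its centre is near (547,357). The ring is held upright.

Request:
carry_out --rows '[[-1,[4,0,28],0],[-1,[4,0,28],0],[-1,[5,0,28],0],[-1,[0,0,0],0],[-1,[0,30,0],0],[-1,[0,35,0],0],[-1,[0,35,0],0],[-1,[0,30,0],0],[-1,[0,20,0],0],[-1,[0,12,0],0],[-1,[0,5,0],0],[-1,[0,4,0],0],[-1,[0,2,0],0],[-1,[0,0,0],0],[-1,[0,0,0],0]]'

```text
t: 16.82
position: [547.8, 358.1, 38.9]
tcp_rot: [[1.0, 0.002, 0.0], [-0.0, 0.001, 1.0], [0.002, -1.0, 0.001]]
ft_force: [-0.5, -0.5, -1.0]
opening: 0.51
```

Request:
carry_out --rows '[[-1,[0,1.5,0],0],[-1,[0,1.5,0],0],[-1,[0,1,0],0],[-1,[0,0,0],0],[-1,[0,0,0],0]]'

```text
t: 17.23
position: [547.5, 358.1, 34.4]
tcp_rot: [[1.0, 0.001, 0.0], [-0.0, 0.001, 1.0], [0.001, -1.0, 0.001]]
ft_force: [-1.6, -0.4, 4.8]
opening: 0.509
```

Contact with the tray floor (about 5 N). Release and retreat.

Request:
carry_out --rows '[[0.1,[0,0,0],0],[0.25,[0,0,0],0],[0.4,[0,0,0],0],[0.6,[0,0,0],0],[0.6,[0,0,0],0],[0.6,[0,0,0],0],[0.6,[0,-10,0],0],[0.6,[0,-25,0],0],[0.6,[0,-35,0],0],[0.6,[0,-35,0],0],[0.6,[0,-35,0],0],[0.6,[0,-35,0],0],[0.6,[0,0,-25],0],[0.6,[0,0,-25],0],[0.6,[0,0,0],0],[0.6,[0,0,0],0],[0.6,[0,0,0],0]]'

```text
t: 18.65
position: [546.9, 308.1, 208.3]
tcp_rot: [[1.0, -0.0, 0.001], [-0.001, 0.001, 1.0], [-0.0, -1.0, 0.001]]
ft_force: [1.1, -0.1, -0.2]
opening: 0.801
```

Run:
```python
from h import *
s,p,C=wrist()
print(s['t'],s['position'],s['opening'],s['ft_force'])
spots(p,"adapter_narrow_mid","reject_tray")
q=eyes.camera("scene");spots(q,"reject_tray","adapter_narrow_mid","adapter_wide_mid","gauge_grip")
a=cv2.resize(q['pixels'][100:250,100:300],(400,300))
b=cv2.resize(p['pixels'],(400,300))
cv2.imwrite("pics/c8.png",np.hstack([b,a])[:,:,::-1])
```

```text
18.65 [546.92611197 308.10995276 208.34608069] 0.8012530899787568 [ 1.11588654 -0.10445908 -0.22839168]
adapter_narrow_mid [([550.5, 355.3, 26.6], 0.76)]
reject_tray [([544.4, 359.9, -2.0], 0.96)]
reject_tray [([543.2, 353.9, -1.1], 0.76), ([550.4, 355.1, 19.5], 0.46)]
adapter_narrow_mid [([548.0, 356.0, 22.9], 0.46), ([520.4, 119.2, 23.7], 0.36)]
adapter_wide_mid [([521.8, 121.8, 23.4], 0.78)]
gauge_grip [([559.8, 17.4, 73.1], 0.82), ([521.1, 127.0, 75.8], 0.76), ([549.1, 357.4, 21.9], 0.7), ([451.0, -141.3, 70.2], 0.57), ([546.5, -154.8, 70.1], 0.5)]
```

View pics/c8.png

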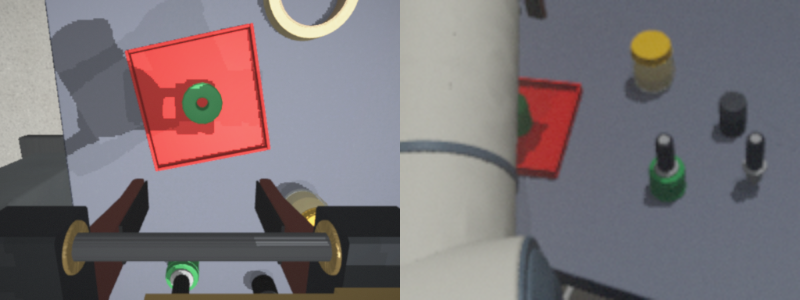

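The narrow ring stands upright in the middle of the tray at px (202,103). The gauge stands upright in the wide ring at right-hand px (667,170).

```bash
python3 -c "
from cell import arm
print(arm.job_done())"
```

```text
the job is handed in; nothing more can be done
None
```

The job is done and was handed in about 19 s into the 67 s limit; `arm.job_done()` gives no verdict.

- **Gauge:** I took the right-most gauge from its grey stand and lowered it nose down into the wide-bored adapter until it was at flange depth. I let go of it there. Contact forces stayed under 2 N.
- **Narrow adapter:** I stood it in the middle of the red tray, with about 5 N when it touched the tray floor, then released it and backed the arm away.

In the last pictures, the gauge stands upright in the good adapter on the worktop. The network put them at about (521, 127) and (522, 122) mm, within its roughly 4 mm error. The narrow adapter stands upright in the tray, within about 8 mm of the tray's centre, and the gripper is clear of everything.

No check failed. The one disagreement was the network calling the narrow adapter in the tray a gauge in the final scene image, and the pictures show that was a false label.

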